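Reset the tripped wire feeder through its covered well

TASK

The wire feeder in this welding booth has tripped. On the control box with the sliding black cover, push the cover all the way open with a fingertip, reach down into the round well beneath it and press the sunken white reset key fully down for a moment, then let it spring up and push the cover fully shut again. Pick nothing up, do not press the key in the other box's square well, and leave everything else on the bench where it is.

Things in the scene. Friction and masses are not known exactly. Their poses are not given: they have to be found in the camera images.
- feeder_box: Wire-feeder control box, grey, bolted to the bench, 120 mm (its x) x 230 mm (its y) x 60 mm tall; origin under its centre, z up. Its top panel has a round well, covered at the start by a sliding black cover. Two steel rails, 8 mm wide and standing 10 mm above the panel, run along its y with their centres at x = +-52 mm and hold the cover.
- round_well (a point): Centre of the mouth of the round well, level with the box's top panel (60 mm above the bench), 35 mm from the box's centre towards its -y. The well is 56 mm across and 44 mm deep; the reset key stands in its middle.
- cover (a joint): How far the sliding cover has been pushed along the box's +y, m: 0 fully shut (centred over the well), 0.09 fully open (against its stop); it starts between 0 and 0.03. It slides with about 2 N and stays where left. Box-shaped black cap, 92 x 92 mm and 22 mm tall, on the panel: too wide to grip, pushed on its end faces (-y face to open, +y face to shut).
- cover_top (a point): Centre of the cover's top face, 22.5 mm above the panel; moves with the cover.
- reset_key (a joint): Travel of the white reset key at the bottom of the round well, m: 0 up, 0.006 fully down. It is a spring key, about 1.5 N to start and 5 N at the bottom, and springs back up when let go.
- reset_key_top (a point): Centre of the reset key's top face, 26 mm across, 30 mm below the panel (30 mm above the bench) when up.
- fan_box: Fume-fan control box, grey, bolted down, 130 x 130 x 60 mm tall, with an open square well (56 x 56 mm, 44 mm deep) in the middle of its top; origin under its centre. Not part of the job.
- fan_key (a joint): Travel of the white key in the square well of the fan box, m: 0 up, 0.006 down. Must not be pressed.
- nozzle: Brass gas nozzle, 22 mm across, 45 mm tall, standing on the fan box's top; origin under its centre. A bystander: stays where it is.
- spool: Wire spool lying flat, black flanges and copper-coloured wire, 100 mm across, 45 mm tall; origin under its centre. A bystander: stays where it is.
- pipe_coupon: Steel pipe ring, 60 mm across, 50 mm tall; origin under its centre. A bystander: stays where it is.
- chipping_hammer: Hammer lying on the bench; origin at its underside. A bystander: stays where it is.
- spatter_can: Blue spray can, 66 mm across, 190 mm tall; origin under its centre. A bystander: stays where it is.
- angle_block: L-shaped steel block, about 70 x 70 x 30 mm tall; origin at its underside. A bystander: stays where it is.
- wire_brush: Hand brush lying on the bench; origin at its underside. A bystander: stays where it is.
- mug: White mug, 80 mm across, 90 mm tall; origin under its centre. A bystander: stays where it is.

How it is judged:
By the outcome, as a careful person would: the job done as asked, in the order asked, and still so for the second after the job is handed in, with the robot touching nothing.
It also fails if it takes over 50 s, if anything falls off the work surface, if the arm or the gripper's body presses on something with over 40 N, if the wrist force passes 120 N, or if a joint passes its speed limit or range.

ROBOT

A 7-joint arm with a two-finger parallel gripper is mounted at the origin on the work surface. World frame = base frame: x ahead of the robot, y to its left, z up, the work surface at z = 0. Lengths are in m, angles in rad, forces in N, time in s.
With the tool pointing down it reaches from about 0.4 to 0.85 m from the base axis. Payload 4.5 kg.
Tool frame: the origin (TCP) lies at the very end of the fingers, on their centre line; the grasp point (between the pads) lies 19 mm behind it (r.grip_point_offset is the distance from the TCP to the grasp point, in m); z points along the fingers, y is the line along which they close (so a half turn about z gives the same grasp; the last joint's range is limited). The gripper opens to 88 mm and grips with 3 to 60 N. Pads are 18 mm wide; open, the fingers measure 123 mm over their backs; the gripper's body (75 mm by 187 mm) begins 45 mm behind the grasp point.
Start: joints at [-1.299, 0.689, -0.195, 1.565, 0.157, 0.902, -0.215], TCP at [0.147, 0.607, 0.239] pointing down, gripper open.
Joint ranges: [-3.01, 3.01], [-0.46, 2.08], [-1.47, 1.51], [0.13, 2.56], [-1, 4.14], [0.04, 2.09], [-2.66, 2.66]. Speed limits (rad/s): [2.57, 2.57, 3.14, 3.14, 3.14, 3.14, 3.14].

INTERFACE

Orientations are given as a unit quaternion [x, y, z, w].
In Python, from plant import r gives the robot as it stands.
- The arm moves only by the tool carry_out, never from a script. Its argument "rows" is a list of rows, each a list of 3 entries, a list of its own where there are three numbers: the shift along the tool's x, y, z in cm, then the turn, a rotation vector about the tool's x, y, z in degrees, then the closure, from 0 (fully open) to 1 (shut). A call has 1 to 12 rows; each row is the pose to reach, as a shift and turn from the pose commanded when the call began, along the tool's axes at that moment; what a row does not reach only later rows make up. A row lasts 1/10 s, in which the tool goes at most 50 mm and 8.59 degrees, less where a joint would pass 70% of its speed; a pose out of reach is approached as far as the arm can. A call with a gripper value outside its range is refused whole. The fingers move at their own pace and stop on an object; "newtons" is the grip in N (left out, the last holds). Time passes only in rows, so rows that repeat a pose let the fingers close. It gives the time, the measured TCP pose, the force, the opening and the grip force at its end, in the units of the state.
- r.get_state(): the state, without advancing time (a new reading comes with each control period).
- r.snapshot(name): name is "scene" or "top"; returns a dict with "image" (384x512x3 uint8, red, green, blue), "fx", "fy", "cx", "cy" (pixels), "pose" (4x4, takes a point from camera to world coordinates). Camera axes: x right, y up, looking along -z (the intrinsics and any distortion apply to the point x, -y, -z); pixel columns grow to the right and rows downward; lengths in m; the calibration is good to about 2 mm. A picture is of the moment at which its call begins. There is no depth.
- r.finish_job(): hands the job in; it is judged then, once.
The state is a dict: "clock": time; "q": joint angles; "qd": joint speeds; "joint_torque": joint torques, N m; "tool_pos": TCP position; "eef_rot": TCP orientation; "contact_force": force on the tool from outside, world axes, zero at the start; "moment": the same for the moment, N m; "opening": opening from 0.0 (shut) to 1.0 (fully open); "finger_force": force on a finger pad.
Only numpy, scipy, OpenCV 4.12 (cv2) and the standard library are available. Lean on these libraries where they do the work, as an engineer would, in place of code of your own. Each camera call takes 0.05 s, during which the arm holds its last target. There are 200 camera calls.

## Working session

There is one attempt and no reset: what is moved stays moved. The work goes in short steps, Python scripts to look and compute and a tool call to move; the robot and the scene stay as the last step left them, time stands still between calls to the robot, and variables do not carry over. Pictures are saved under pics/ and viewed, at most 10 in all, crops included, and the job is handed in when it is done.

Besides the shell and the picture viewer there is one more tool, called after "Emit:" as name([rows], argument=value, ...), one row to a line, values as JSON. carry_out: Moves the arm, as the interface text tells. Its arguments: {"type":"object","properties":{"rows":{"type":"array"},"newtons":{"type":"number"}},"required":["rows"]}

```bash
mkdir -p pics; cat > h.py <<'E'
import numpy as np,cv2
from plant import r
def snap(n,f):
    s=r.snapshot(n); cv2.imwrite('pics/'+f,s['image'][:,:,::-1]); np.savez('pics/'+f+'.npz',**{k:np.array(v) for k,v in s.items()}); return s
def cast(s,u,v,z):
    P=np.array(s['pose']); d=P[:3,:3]@np.array([(u-s['cx'])/s['fx'],-(v-s['cy'])/s['fy'],-1.]); o=P[:3,3]
    return o+d*(z-o[2])/d[2]
def proj(s,p):
    P=np.array(s['pose']); c=P[:3,:3].T@(np.array(p)-P[:3,3]); return s['cx']+s['fx']*c[0]/-c[2], s['cy']-s['fy']*c[1]/-c[2]
E
python3 - <<'E'
from h import *
for n in('scene','top'):
    s=snap(n,n+'0.png'); print({k:(v if k!='image' else 0) for k,v in s.items()})
a=cv2.imread('pics/top0.png');print(r.get_state())
cv2.imwrite('pics/top0b.png',cv2.resize(a,(800,600)))
E
```

```text
{'image': 0, 'fx': 385.8478339528008, 'fy': 385.8478339528008, 'cx': 259.3470147874159, 'cy': 189.0733437346536, 'pose': array([[-0.88339902, -0.39596722,  0.25063147,  0.91984909],
       [ 0.46834509, -0.72762903,  0.50120742,  0.69482051],
       [-0.01609497,  0.56014816,  0.82823607,  1.16582987],
       [ 0.        ,  0.        ,  0.        ,  1.        ]])}
{'image': 0, 'fx': 376.6572170140601, 'fy': 376.6572170140601, 'cx': 253.9195059339262, 'cy': 190.18375925949636, 'pose': array([[ 0.02282005,  0.98348244, -0.1795593 ,  0.34643921],
       [-0.99961483,  0.02528351,  0.01144262,  0.06052372],
       [ 0.01579351,  0.17922901,  0.9836806 ,  1.30379576],
       [ 0.        ,  0.        ,  0.        ,  1.        ]])}
{'clock': 0.1, 'q': array([-1.2992021 ,  0.68990252, -0.19454991,  1.56620386,  0.15729826,
        0.90247981, -0.21510485]), 'qd': array([-0.00064824,  0.00128407, -0.00031637, -0.00230621, -0.00079349,
        0.00052785,  0.00138574]), 'joint_torque': array([-2.33376413e-03, -5.28507221e+01, -1.27089500e+00, -1.53841031e+01,
       -5.24212781e-02,  1.99720605e-03,  3.91598212e-05]), 'tool_pos': array([0.14712021, 0.60687732, 0.23799911]), 'eef_rot': array([ 1.18572974e-01,  9.92945018e-01, -7.99289237e-04, -4.90241229e-05]), 'contact_force': array([-0.15488886,  0.10172346, -0.2496265 ]), 'moment': array([-0.00714178, -0.0020633 ,  0.02854177]), 'finger_force': 0.0, 'opening': 1.0017845388716087}
```

View pics/top0b.png

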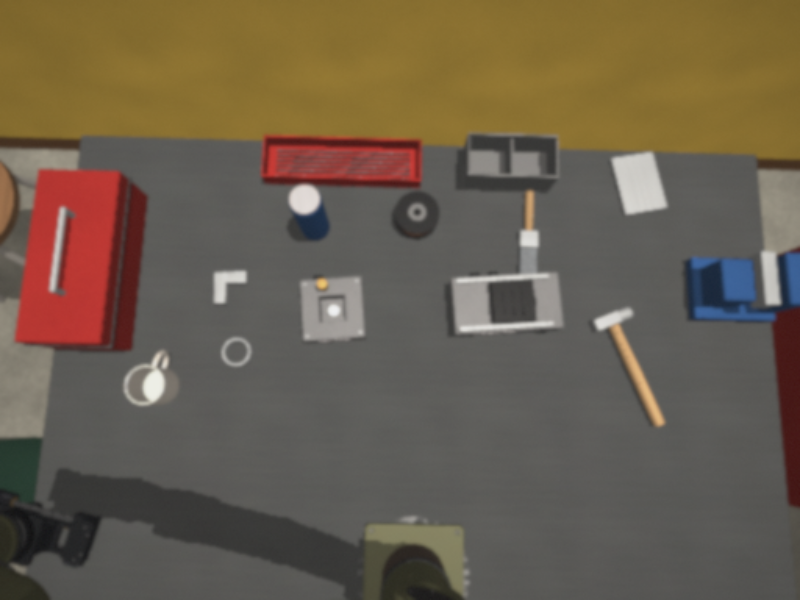

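View pics/scene0.png

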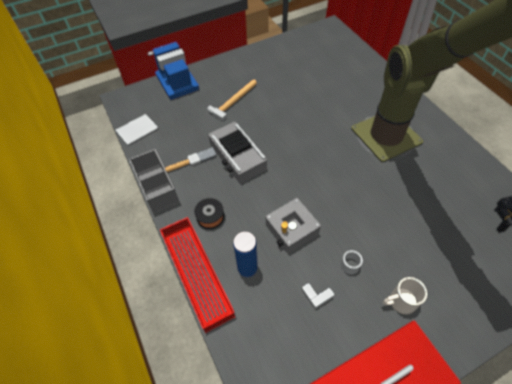

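The top view shows the feeder box at about (507,302) in the 800x600 picture, its long side along world y, with the black cover slightly right of centre. The fan box is at (333,308). The scene view shows the same layout with the feeder box at (237,150).

```bash
python3 - <<'E'
from h import *
out=[]
for n,(x0,y0,w,h) in(('top',(275,160,100,65)),('scene',(195,110,85,80))):
    a=cv2.imread(f'pics/{n}0.png')[y0:y0+h,x0:x0+w]
    out.append(cv2.resize(a,(w*6,h*6) if n=='scene' else (w*6,h*6),interpolation=cv2.INTER_CUBIC)[:390 if n=='top' else 480])
c=np.zeros((600,800,3),np.uint8)
cv2.imwrite('pics/c1.png',out[0]);cv2.imwrite('pics/c2.png',out[1])
E
```

```text
(no output)
```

View pics/c1.png

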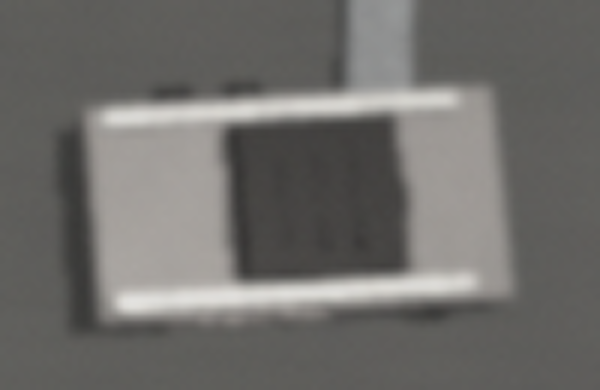

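View pics/c2.png

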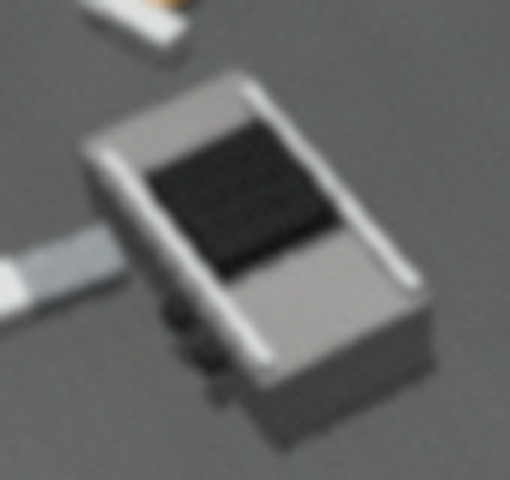

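The top crop shows panel corners at about (85,107), (493,87), (515,295), (98,325) and the cover's top at (230-405, 118-278). The scene crop shows panel corners at (88,148), (235,72), (428,295), (262,385), with the cover (150,178), (262,122), (335,215), (222,275).

```bash
python3 - <<'E'
from h import *
L=lambda n:{k:v for k,v in np.load(f'pics/{n}0.png.npz').items()}
t,s=L('top'),L('scene')
def go(S,off,pts,z):
    q=np.array([cast(S,(u+.5)/6-.5+off[0],(v+.5)/6-.5+off[1],z)[:2] for u,v in pts]); 
    print(np.round(q*1e3,1).tolist(),'mean',np.round(q.mean(0)*1e3,1),'sides',[round(float(np.linalg.norm(q[i]-q[i-1]))*1e3,1) for i in range(4)])
    return q
q=go(t,(275,160),[(85,107),(493,87),(515,295),(98,325)],.06)
d=(q[0]+q[3]-q[1]-q[2]);print('ang of +y',np.degrees(np.arctan2(-d[0],d[1])))
q=go(s,(195,110),[(88,148),(235,72),(428,295),(262,385)],.06)
d=(q[2]+q[3]-q[0]-q[1]);print('ang of +y',np.degrees(np.arctan2(-d[0],d[1])))
go(t,(275,160),[(228,126),(392,116),(407,272),(240,280)],.0825)
go(s,(195,110),[(150,175),(262,122),(338,215),(222,278)],.0825)
# rails
for S,off,a,b in((t,(275,160),(103,117),(460,100)),(t,(275,160),(115,302),(475,282)),(s,(195,110),(105,150),(268,362)),(s,(195,110),(247,87),(415,285))):
    p=[cast(S,u/6+off[0]-.42,v/6+off[1]-.42,.07)[:2]*1e3 for u,v in(a,b)];d=p[0]-p[1]; d=d*np.sign(d[1]);print(np.round(p,1).tolist(),np.degrees(np.arctan2(-d[0],d[1])))
print(r.get_state()['clock'])
E
```

```text
[[620.4, -70.7], [638.1, -302.1], [519.6, -311.2], [497.0, -78.7]] mean [ 568.8 -190.7] sides [123.6, 232.0, 118.8, 233.6]
ang of +y 4.954381019209456
[[635.2, -290.8], [523.6, -305.4], [501.5, -81.1], [620.3, -68.5]] mean [ 570.1 -186.4] sides [222.8, 112.5, 225.4, 119.5]
ang of +y 4.726324224129815
[[606.8, -147.7], [614.8, -238.8], [527.7, -245.5], [520.9, -153.8]] mean [ 567.5 -196.4] sides [86.0, 91.5, 87.4, 91.9]
[[616.2, -231.6], [535.5, -237.9], [528.6, -146.6], [612.4, -136.1]] mean [ 573.2 -188. ] sides [95.6, 80.9, 91.6, 84.5]
[[612.8, -79.8], [627.8, -280.3]] 4.278651281387319
[[508.8, -86.9], [524.9, -286.2]] 4.61619184226824
[[629.0, -275.2], [612.5, -75.0]] 4.706407094791521
[[526.2, -280.7], [508.5, -84.6]] 5.150395560096924
0.1
```

```bash
cat >> h.py <<'E'
from scipy.spatial.transform import Rotation as R
C=np.array([.569,-.189]); A=np.radians(4.7)
def box2w(x,y): return C+x*np.array([np.cos(A),np.sin(A)])+y*np.array([-np.sin(A),np.cos(A)])
def shift(w):
    s=r.get_state(); T=R.from_quat(s['eef_rot']); return np.round(100*T.inv().apply(np.array(w)-s['tool_pos']),2)
def turn():
    s=r.get_state(); T=R.from_quat(s['eef_rot']); a=A
    G=R.from_matrix(np.array([[-np.cos(a),-np.sin(a),0],[-np.sin(a),np.cos(a),0],[0,0,-1]]))
    return np.round((T.inv()*G).as_rotvec(degrees=True),2)
def box():
    s=r.get_state(); d=s['tool_pos'][:2]-C; c,n=np.cos(A),np.sin(A)
    return 'box xyz mm',np.round(1e3*np.array([c*d[0]+n*d[1],-n*d[0]+c*d[1],s['tool_pos'][2]]),1).tolist(),'F',np.round(s['contact_force'],1).tolist(),'t',s['clock']
E
python3 - <<'E'
from h import *
print(box(),turn(),shift([.45,.25,.239]),shift([*box2w(0,-.11),.239]))
E
```

```text
('box xyz mm', [-355.2, 827.8, 238.0], 'F', [-0.2, 0.1, -0.2], 't', 0.1) [-9.000e-02 -1.000e-02 -1.832e+01] [-37.84 -27.55  -0.05] [-6.320e+01 -7.786e+01  3.000e-02]
```

Emit:
carry_out([
  [[-19,-14,0],[0,0,-9],1],
  [[-38,-27.5,0],[0,0,-18.3],1],
  [[-38,-27.5,0],[0,0,-18.3],1],
  [[-38,-27.5,0],[0,0,-18.3],1],
  [[-38,-27.5,0],[0,0,-18.3],1],
  [[-38,-27.5,0],[0,0,-18.3],1],
  [[-38,-27.5,0],[0,0,-18.3],1],
  [[-38,-27.5,0],[0,0,-18.3],1],
  [[-38,-27.5,0],[0,0,-18.3],1],
  [[-38,-27.5,0],[0,0,-18.3],1],
  [[-38,-27.5,0],[0,0,-18.3],1],
  [[-38,-27.5,0],[0,0,-18.3],1],
], newtons=5)

```text
clock: 1.3
tool_pos: [0.4511, 0.2512, 0.2385]
eef_rot: [-0.041, 0.999, 0.0, -0.0]
contact_force: [-0.1, 0.5, -0.1]
opening: 0.005
finger_force: 0.0
```

```bash
python3 - <<'E'
from h import *
print(box(),turn(),shift([*box2w(0,-.11),.239]),shift([*box2w(0,-.11),.12]))
E
```

```text
('box xyz mm', [-81.4, 448.4, 238.5], 'F', [-0.1, 0.5, -0.1], 't', 1.3) [ 0.04 -0.05 -0.02] [ -8.16 -55.83  -0.09] [ -8.17 -55.84  11.81]
```

Emit:
carry_out([
  [[-8.2,-55.8,0],[0,0,0],1],
  [[-8.2,-55.8,0],[0,0,0],1],
  [[-8.2,-55.8,0],[0,0,0],1],
  [[-8.2,-55.8,0],[0,0,0],1],
  [[-8.2,-55.8,0],[0,0,0],1],
  [[-8.2,-55.8,0],[0,0,0],1],
  [[-8.2,-55.8,0],[0,0,0],1],
  [[-8.2,-55.8,0],[0,0,0],1],
  [[-8.2,-55.8,0],[0,0,0],1],
  [[-8.2,-55.8,0],[0,0,0],1],
  [[-8.2,-55.8,0],[0,0,0],1],
  [[-8.2,-55.8,0],[0,0,0],1],
])

```text
clock: 2.5
tool_pos: [0.5793, -0.3035, 0.238]
eef_rot: [-0.038, 0.999, -0.001, 0.0]
contact_force: [0.3, -0.2, 0.2]
opening: 0.005
finger_force: 0.0
```

Emit:
carry_out([
  [[0,0,4],[0,0,0],1],
  [[0,0,8],[0,0,0],1],
  [[0,0,12],[0,0,0],1],
  [[0,0,12],[0,0,0],1],
  [[0,0,12],[0,0,0],1],
])

```text
clock: 3.0
tool_pos: [0.5799, -0.2963, 0.1191]
eef_rot: [-0.042, 0.999, 0.001, -0.0]
contact_force: [-0.3, -0.3, -0.5]
opening: 0.008
finger_force: 0.0
```

```bash
python3 - <<'E'
from h import *
print(box(),turn(),shift([*box2w(0,-.11),.069]))
s=snap('top','t1.png');S=snap('scene','s1.png')
a=cv2.resize(s['image'][150:230,270:380,::-1],None,fx=5,fy=5,interpolation=cv2.INTER_CUBIC)
b=cv2.resize(S['image'][90:190,180:290,::-1],None,fx=2.2,fy=2.2,interpolation=cv2.INTER_CUBIC)
c=np.zeros((400,792,3),np.uint8);c[:,:550]=a;c[:b.shape[0],550:550+b.shape[1]]=b
cv2.imwrite('pics/c3.png',c)
E
```

```text
('box xyz mm', [2.1, -107.8, 119.1], 'F', [-0.3, -0.3, -0.5], 't', 3.0) [0.1  0.   0.14] [ 0.21 -0.22  5.01]
```

View pics/c3.png

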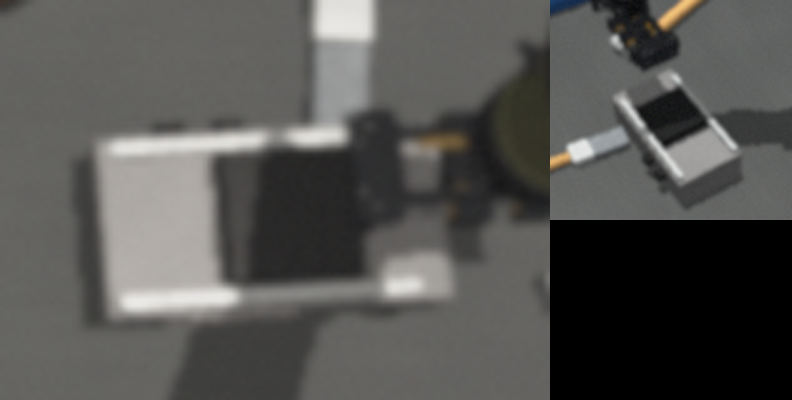

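The picture shows the gripper over the -y end of the box, clear of the cover, whose top spans about x 250–360, y 145–280 in the left panel. Next I lower the closed fingers onto the free strip and push.

Emit:
carry_out([
  [[0.2,-0.2,3],[0,0,0],1],
  [[0.2,-0.2,5],[0,0,0],1],
  [[0.2,-0.2,5],[0,0,0],1],
  [[0.2,-0.2,5],[0,0,0],1],
])

```text
clock: 3.5
tool_pos: [0.5785, -0.301, 0.0707]
eef_rot: [-0.041, 0.999, -0.0, 0.001]
contact_force: [-0.3, -0.3, -0.0]
opening: 0.006
finger_force: 0.0
```

Emit:
carry_out([
  [[0,1,0],[0,0,0],1],
  [[0,2,0],[0,0,0],1],
  [[0,3,0],[0,0,0],1],
  [[0,4,0],[0,0,0],1],
  [[0,5,0],[0,0,0],1],
  [[0,6,0],[0,0,0],1],
  [[0,6,0],[0,0,0],1],
])

```text
clock: 4.2
tool_pos: [0.5724, -0.239, 0.0689]
eef_rot: [-0.042, 0.999, 0.001, -0.0]
contact_force: [0.3, -0.1, -0.8]
opening: 0.006
finger_force: 0.0
```

```bash
python3 - <<'E'
from h import *
print(box(),turn())
E
```

```text
('box xyz mm', [-0.7, -50.1, 68.9], 'F', [0.3, -0.1, -0.8], 't', 4.2) [ 0.07 -0.01  0.11]
```

Emit:
carry_out([
  [[0,0.8,0],[0,0,0],1],
  [[0,1.6,0],[0,0,0],1],
  [[0,2.4,0],[0,0,0],1],
  [[0,3,0],[0,0,0],1],
])

```text
clock: 4.6
tool_pos: [0.5696, -0.2104, 0.0686]
eef_rot: [-0.041, 0.999, 0.0, -0.0]
contact_force: [1.0, -2.4, 2.0]
opening: 0.005
finger_force: 1.2
```

Emit:
carry_out([
  [[0,0.4,0],[0,0,0],1],
  [[0,0.8,0],[0,0,0],1],
  [[0,0.9,0],[0,0,0],1],
])

```text
clock: 4.9
tool_pos: [0.5689, -0.2017, 0.0686]
eef_rot: [-0.041, 0.999, 0.0, -0.0]
contact_force: [-0.5, -1.0, 1.2]
opening: 0.005
finger_force: 1.1
```

```bash
python3 - <<'E'
from h import *
print(box(),turn())
E
```

```text
('box xyz mm', [-1.2, -12.6, 68.6], 'F', [-0.5, -1.0, 1.2], 't', 4.9) [ 0.02 -0.03  0.  ]
```

Emit:
carry_out([
  [[0,0.3,0],[0,0,0],1],
  [[0,0.5,0],[0,0,0],1],
  [[0,0.6,0],[0,0,0],1],
])

```text
clock: 5.2
tool_pos: [0.5684, -0.1961, 0.0687]
eef_rot: [-0.041, 0.999, 0.0, -0.0]
contact_force: [-0.4, -1.5, 0.8]
opening: 0.01
finger_force: 1.1
```

Emit:
carry_out([
  [[0,0.2,0],[0,0,0],1],
  [[0,0.4,0],[0,0,0],1],
  [[0,0.5,0],[0,0,0],1],
])

```text
clock: 5.5
tool_pos: [0.5682, -0.1946, 0.0688]
eef_rot: [-0.04, 0.999, -0.002, 0.0]
contact_force: [0.4, -8.1, -0.6]
opening: 0.006
finger_force: 4.5
```

Emit:
carry_out([
  [[0,0.3,0],[0,0,0],1],
  [[0,0.3,0],[0,0,0],1],
])

```text
clock: 5.7
tool_pos: [0.5681, -0.1946, 0.0689]
eef_rot: [-0.039, 0.999, -0.004, 0.0]
contact_force: [1.0, -12.4, -1.4]
opening: 0.002
finger_force: 6.1
```

```bash
python3 - <<'E'
from h import *
print(box(),turn())
E
```

```text
('box xyz mm', [-1.3, -5.5, 68.9], 'F', [1.0, -12.4, -1.4], 't', 5.7) [-0.45  0.04 -0.26]
```

Emit:
carry_out([
  [[0,-2,0],[0,0,0],1],
  [[0,-3,-4],[0,0,0],1],
  [[0,-7,-8],[0,0,0],1],
  [[0,-12,-12],[0,0,0],1],
  [[0,-16,-12],[0,0,0],1],
  [[0,-18,-12],[0,0,0],1],
  [[0,-18,-12],[0,0,0],1],
])

```text
clock: 6.4
tool_pos: [0.5816, -0.3734, 0.1888]
eef_rot: [-0.037, 0.999, -0.002, 0.001]
contact_force: [-1.0, -0.6, 0.4]
opening: 0.005
finger_force: 0.0
```

```bash
python3 - <<'E'
from h import *
print(box(),turn())
s=snap('top','t2.png');S=snap('scene','s2.png')
a=cv2.resize(s['image'][160:220,280:370,::-1],None,fx=5,fy=5,interpolation=cv2.INTER_CUBIC)
b=cv2.resize(S['image'][110:180,200:270,::-1],None,fx=5,fy=5,interpolation=cv2.INTER_CUBIC)
c=np.zeros((350,800,3),np.uint8);c[:300,:450]=a;c[:,450:]=b
cv2.imwrite('pics/c4.png',c)
E
```

```text
('box xyz mm', [-2.5, -184.8, 188.8], 'F', [-1.0, -0.6, 0.4], 't', 6.4) [-0.2   0.06 -0.44]
```

View pics/c4.png

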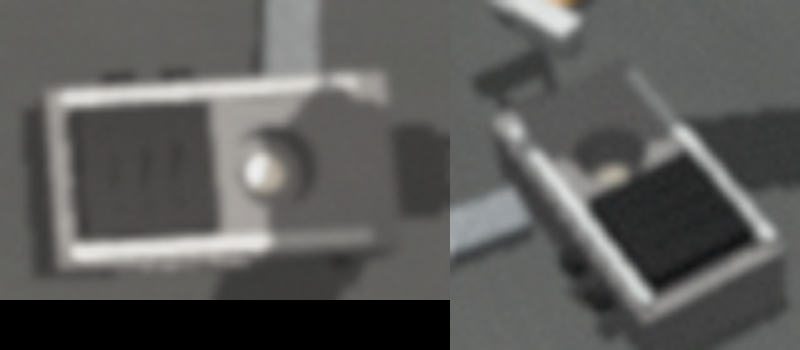

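The cover is open against its stop. In the left panel the well's mouth is at about (276,167) and the lit part of the key at about (265,172).

```bash
python3 - <<'E'
from h import *
s={k:v for k,v in np.load('pics/t2.png.npz').items()};S={k:v for k,v in np.load('pics/s2.png.npz').items()}
print(cast(s,280+276/5-.4,160+167/5-.4,.06),cast(s,280+268/5-.4,160+171/5-.4,.03))
print('scene mouth',cast(S,200+(612-450)/5-.4,110+155/5-.4,.06))
w=box2w(0,-.035);print('pred',w)
q=np.array([cast(s,280+u/5-.4,160+v/5-.4,.0825)[:2] for u,v in((70,112),(210,103),(220,230),(78,240))]);print('cover',q.mean(0),'pred',box2w(0,.055))
q=np.array([cast(S,200+(u-450)/5-.4,110+v/5-.4,.0825)[:2] for u,v in((590,200),(690,152),(757,235),(655,290))]);print('coverS',q.mean(0))
for u,v,k in ((0,-.035,.06),(0,-.035,.03)):
  x,y=proj(s,[*box2w(u,v),k]);print((x+.4-280)*5,(y+.4-160)*5)
print(turn(),shift([*box2w(0,-.033),.1]))
E
```

```text
[ 0.57084548 -0.22619117  0.06      ] [ 0.57331824 -0.22753485  0.03      ]
scene mouth [ 0.57239429 -0.2197016   0.06      ]
pred [ 0.57186785 -0.22388231]
cover [ 0.5619777  -0.13396988] pred [ 0.56449338 -0.13418494]
coverS [ 0.56694142 -0.12527674]
272.5545397888274 165.41721601583234
262.74168882044023 172.94173839120148
[ 0.13  0.   -0.04] [-0.09 14.5   8.84]
```

Emit:
carry_out([
  [[0,4,0],[0,0,0],1],
  [[0,9,0],[0,0,0],1],
  [[-0.1,14.4,0],[0,0,0],1],
  [[-0.1,14.4,4],[0,0,0],1],
  [[-0.1,14.4,8.8],[0,0,0],1],
  [[-0.1,14.4,8.8],[0,0,0],1],
  [[-0.1,14.4,8.8],[0,0,0],1],
])

```text
clock: 7.2
tool_pos: [0.5715, -0.2222, 0.1007]
eef_rot: [-0.042, 0.999, 0.001, -0.001]
contact_force: [0.9, 0.9, 0.4]
opening: 0.009
finger_force: 0.0
```

```bash
python3 - <<'E'
from h import *
print(box(),turn(),shift([*box2w(0,-.034),.03]))
E
```

```text
('box xyz mm', [-0.2, -33.3, 100.7], 'F', [0.9, 0.9, 0.4], 't', 7.2) [ 0.11 -0.1   0.09] [-0.03 -0.08  7.07]
```

Emit:
carry_out([
  [[0,0,3],[0,0,0],1],
  [[0,0,5],[0,0,0],1],
  [[0,0,6.2],[0,0,0],1],
  [[0,0,6.8],[0,0,0],1],
  [[0,0,6.8],[0,0,0],1],
])

```text
clock: 7.7
tool_pos: [0.5725, -0.2241, 0.0335]
eef_rot: [-0.041, 0.999, -0.0, 0.001]
contact_force: [0.1, -0.4, -0.3]
opening: 0.003
finger_force: 0.0
```

Emit:
carry_out([
  [[0,0,0.3],[0,0,0],1],
  [[0,0,0.6],[0,0,0],1],
  [[0,0,0.8],[0,0,0],1],
  [[0,0,0.9],[0,0,0],1],
  [[0,0,0.9],[0,0,0],1],
])

```text
clock: 8.2
tool_pos: [0.5731, -0.2244, 0.0245]
eef_rot: [-0.041, 0.999, -0.0, 0.001]
contact_force: [0.5, -0.6, 5.4]
opening: 0.01
finger_force: 2.7
```

Emit:
carry_out([
  [[0,0,0.2],[0,0,0],1],
  [[0,0,0.3],[0,0,0],1],
  [[0,0,0.3],[0,0,0],1],
  [[0,0,0.3],[0,0,0],1],
])

```text
clock: 8.6
tool_pos: [0.5731, -0.2244, 0.0242]
eef_rot: [-0.041, 0.999, -0.001, 0.001]
contact_force: [-3.6, 1.8, 26.1]
opening: 0.009
finger_force: 12.9
```

Emit:
carry_out([
  [[0,0,-2],[0,0,0],1],
  [[0,0,-6],[0,0,0],1],
  [[0,0,-10],[0,0,0],1],
  [[0,0,-11],[0,0,0],1],
  [[0,0,-11],[0,0,0],1],
  [[0,5,-11],[0,0,0],1],
  [[0,10,-11],[0,0,0],1],
  [[0,14,-11],[0,0,0],1],
  [[0,17,-11],[0,0,0],1],
  [[0,17,-11],[0,0,0],1],
  [[0,17,-11],[0,0,0],1],
])

```text
clock: 9.7
tool_pos: [0.5568, -0.0545, 0.1291]
eef_rot: [-0.042, 0.999, -0.0, -0.002]
contact_force: [-0.7, -1.6, 0.1]
opening: 0.007
finger_force: 0.0
```

```bash
python3 - <<'E'
from h import *
print(box(),turn(),shift([*box2w(0,.136),.069]))
E
```

```text
('box xyz mm', [-1.2, 135.1, 129.1], 'F', [-0.7, -1.6, 0.1], 't', 9.7) [-0.01 -0.2   0.07] [-0.14  0.09  6.01]
```

Emit:
carry_out([
  [[-0.1,0,3],[0,0,0],1],
  [[-0.1,0,6],[0,0,0],1],
  [[-0.1,0,6],[0,0,0],1],
  [[-0.1,0,6],[0,0,0],1],
])

```text
clock: 10.1
tool_pos: [0.5583, -0.0562, 0.0701]
eef_rot: [-0.04, 0.999, -0.0, -0.001]
contact_force: [-0.1, -0.0, -0.4]
opening: 0.003
finger_force: 0.0
```

Emit:
carry_out([
  [[0,-1,0],[0,0,0],1],
  [[0,-2,0],[0,0,0],1],
  [[0,-3,0],[0,0,0],1],
  [[0,-4,0],[0,0,0],1],
  [[0,-5,0],[0,0,0],1],
  [[0,-6,0],[0,0,0],1],
  [[0,-7,0],[0,0,0],1],
  [[0,-8,0],[0,0,0],1],
  [[0,-9,0],[0,0,0],1],
  [[0,-9.5,0],[0,0,0],1],
  [[0,-9.5,0],[0,0,0],1],
])

```text
clock: 11.2
tool_pos: [0.5661, -0.1511, 0.0704]
eef_rot: [-0.04, 0.999, -0.001, -0.001]
contact_force: [-0.4, -0.1, 0.2]
opening: 0.006
finger_force: 0.0
```

```bash
python3 - <<'E'
from h import *
print(box(),turn(),shift([*box2w(0,.0285),.069]))
E
```

```text
('box xyz mm', [0.2, 38.0, 70.4], 'F', [-0.4, -0.1, 0.2], 't', 11.2) [-0.06 -0.08 -0.13] [ 0.02 -0.95  0.14]
```

Emit:
carry_out([
  [[0,-0.4,0],[0,0,0],1],
  [[0,-0.8,0],[0,0,0],1],
  [[0,-1,0],[0,0,0],1],
  [[0,-1,0],[0,0,0],1],
])

```text
clock: 11.6
tool_pos: [0.5668, -0.1597, 0.0704]
eef_rot: [-0.041, 0.999, -0.0, -0.001]
contact_force: [-0.3, 1.0, 0.5]
opening: 0.006
finger_force: 0.3
```

Emit:
carry_out([
  [[0,-0.3,0],[0,0,0],1],
  [[0,-0.5,0],[0,0,0],1],
  [[0,-0.5,0],[0,0,0],1],
])

```text
clock: 11.9
tool_pos: [0.5674, -0.1637, 0.0705]
eef_rot: [-0.041, 0.999, 0.001, -0.001]
contact_force: [-1.8, 3.6, 0.0]
opening: 0.006
finger_force: 1.6
```

```bash
python3 - <<'E'
from h import *
print(box())
E
```

```text
('box xyz mm', [0.5, 25.4, 70.5], 'F', [-1.8, 3.6, 0.0], 't', 11.9)
```

Emit:
carry_out([
  [[0,-0.3,0],[0,0,0],1],
  [[0,-0.5,0],[0,0,0],1],
  [[0,-0.5,0],[0,0,0],1],
])

```text
clock: 12.2
tool_pos: [0.5674, -0.1639, 0.0705]
eef_rot: [-0.043, 0.999, 0.003, -0.001]
contact_force: [-4.1, 11.5, 2.2]
opening: 0.0
finger_force: 5.9
```

```bash
python3 - <<'E'
from h import *
print(box())
E
```

```text
('box xyz mm', [0.4, 25.2, 70.5], 'F', [-4.1, 11.5, 2.2], 't', 12.2)
```

Against the shut stop. I back off, lift clear and check.

Emit:
carry_out([
  [[0,1.5,0],[0,0,0],1],
  [[0,3,0],[0,0,0],1],
  [[0,4,-4],[0,0,0],1],
  [[0,4,-8],[0,0,0],1],
  [[0,4,-13],[0,0,0],1],
  [[0,9,-16],[0,0,0],1],
  [[0,14,-16],[0,0,0],1],
  [[0,19,-16],[0,0,0],1],
  [[0,24,-16],[0,0,0],1],
  [[0,26,-16],[0,0,0],1],
  [[0,26,-16],[0,0,0],1],
  [[0,26,-16],[0,0,0],1],
])

```text
clock: 13.4
tool_pos: [0.5475, 0.0901, 0.2309]
eef_rot: [-0.041, 0.999, -0.001, 0.001]
contact_force: [-0.1, -0.0, 0.1]
opening: 0.008
finger_force: 0.0
```

```bash
python3 - <<'E'
from h import *
print(box())
s=snap('top','t3.png');S=snap('scene','s3.png')
a=cv2.resize(s['image'],(480,360));b=cv2.resize(S['image'][110:180,200:270,::-1],None,fx=4.5,fy=4.5,interpolation=cv2.INTER_CUBIC)
c=np.zeros((360,800,3),np.uint8);c[:,:480]=a[:,:,::-1];c[:315,480:795]=b
cv2.imwrite('pics/c5.png',c)
E
```

```text
('box xyz mm', [1.4, 280.0, 230.9], 'F', [-0.1, -0.0, 0.1], 't', 13.4)
```

View pics/c5.png

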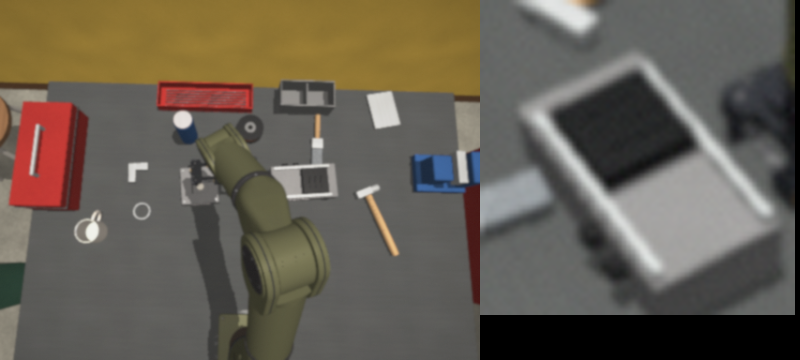

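The cover is fully shut, at about (625,125) in the right panel, and the bystanders are where they were. The arm is clear of everything.

```bash
python3 -c "
from plant import r
print(r.finish_job())"
```

```text
the job is handed in; nothing more can be done
None
```

I pushed the cover open to its stop, pressed the reset key to the bottom and released it, then pushed the cover fully shut; the final pictures show nothing else moved, and I handed the job in at about 13.5 s.

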